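# Close and lock the centrifuge rotor lid

### The arm

A 6-joint arm with a two-finger parallel gripper is mounted at the origin on the work surface. World frame = base frame: x ahead of the robot, y to its left, z up, the work surface at z = 0. Lengths are in m, angles in rad, forces in N, time in s.
With the tool pointing down it reaches from about 0.35 to 0.975 m from the base axis. Payload 4.9 kg.
Tool frame: the origin (TCP) lies midway between the tips of the shut fingers; the grasp point (between the pads) lies 19 mm behind it; z points along the fingers, y is the direction in which the jaws open and shut (so a half turn about z gives the same grasp; the last joint's range is limited). The gripper opens to 85 mm and grips with 20 to 120 N. Pads are 22 mm wide; open, the fingers measure 114 mm over their backs; the gripper's body (76 mm by 85 mm) begins 54 mm behind the grasp point. The pads swing forward as they close: fully open they stand 13 mm farther back than shut.
Start: joints at [-1.389, 0.053, 1.613, -0, 1.476, -0.119], TCP at [0.185, -0.597, 0.231] pointing down, gripper open.
Joint ranges: [-3.01, 3.01], [-1.01, 2.22], [0.06, 2.58], [-1.02, 4.17], [0.09, 2.62], [-3.14, 3.14]. Speed limits (rad/s): [2.57, 2.57, 3.14, 3.14, 3.14, 3.14].

### API

Orientations are given as a unit quaternion [x, y, z, w].
In Python, from bench import read_state, capture, camera_info, finish_job gives the robot as it stands.
- The arm moves only by the tool arm_command, never from a script. Its argument "deltas" is a list that holds one entry, the list of rows, each a list of 7 numbers: the turn, a rotation vector about the tool's x, y, z in rad, then the shift along the tool's x, y, z in m, then the opening in per cent of the stroke, from 0 (shut) to 100 (fully open). In form: [[[wx, wy, wz, dx, dy, dz, grip], ...]]. A call has 1 to 5 rows; each row shifts and turns the pose as measured when the row begins, along the tool's axes as they then stand; what a row does not reach is not made up. A row lasts 1/8 s, in which the tool goes at most 62.5 mm and 10.7 degrees, less where a joint would pass 70% of its speed; a pose out of reach is approached as far as the arm can. A call with a gripper value outside its range is refused whole. The fingers move at their own pace and stop on an object; the grip force is fixed at half the most. Time passes only in rows, so rows that do not move let the fingers close. It gives the time, the measured TCP pose, the force and the opening at its end, in the units of the state.
- read_state(): the state, without advancing time (a new reading comes with each control period).
- capture(name): name is "side" or "top" or "wrist"; returns the picture (420x560x3 uint8, red, green, blue); there is no depth.
- camera_info(name): a dict with "mtx" (3x3 intrinsics, pixels), "distortion" ([k1, k2, p1, p2, k3] as OpenCV has them; the pictures are not rectified), "T" (4x4, takes a point from camera to world coordinates); the wrist camera has in their place "mount" (4x4, takes a point from camera to tool coordinates, whose origin is the TCP and whose axes are the flange's). Camera axes: x right, y down, z forward; pixel columns grow to the right and rows downward; lengths in m; the calibration is good to about 2 mm. A picture is of the moment at which its call begins: read the wrist's pose just before it. camera_info takes no time and is no camera call.
- finish_job(): hands the job in, once; it reports no verdict.
The state is a dict: "time_s": time; "joint_positions": joint angles; "qd": joint speeds; "tau": joint torques, N m; "tool_pos": TCP position; "eef_rot": TCP orientation; "force": force on the tool from outside, world axes, zero at the start; "torque": the same for the moment, N m; "opening": finger opening in m.
Only numpy, scipy, OpenCV 4.12 (cv2) and the standard library are available. Lean on these libraries where they do the work, as an engineer would, in place of code of your own. Each camera call takes 0.05 s, during which the arm holds its last target.

### The job

The loaded centrifuge rotor needs its lid on and locked before it goes into the machine. Take the lid off its white rest ring by the knob with both orange tabs pinched in, set it into the rotor at the open marks (yellow dots), press it lightly onto its springy seal (about 14 N is right, never more than 35 N on the rotor) and, tabs still pinched, turn it clockwise until you feel the stop. Then let go so that both tabs snap out and the lid stays locked, and leave the reagent bottle, tube rack, tip box and pipette where they are.

Things in the scene. Friction and masses are not known exactly. Their poses are not given: they have to be found in the camera images.
- rotor: Dark round centrifuge rotor, 156 mm across, rim 66 mm high, fixed; origin at the centre of its foot, z up. Inside, a deck (12 capped tubes, bayonet ring, red seal, marks) is screwed up or down for the tube length: it may stand up to 5 mm above or below nominal and up to 12 deg turned either way; no reading shows it: look or feel. Nominally lid x enters at rotor yaw + 45 deg, locks along rotor x; half a turn is alike.
- ring_top (a point): Nominal centre of the top of the deck's bayonet ring (bore 58 mm, 9.5 mm thick, underside 70 mm over the rotor's origin). Nominally, counterclockwise from rotor x: slots 18 mm wide for the lugs at 135/315 deg; pawl notches 13 mm wide, with yellow dots (open) at 45/225 and white bars (locked) at 0/180 on the deck's edge; sprung stop 1.5 deg past locked, 0.26 N m per deg; drag 0.1 to 0.3 N m.
- seat_height (a point): Nominal lid origin at first touch on the sprung seal (dia 122 mm), 83 mm over the rotor's origin. 12.5 mm higher (95.5): lugs lie on the ring, not in the slots. 2 mm lower (81): lugs clear the ring and the lid can turn; 3.5 mm lower (79.5): hard seat. Seal pushes 3 N at touch, 11 N at 81, 17 N at 79.5, lid's weight included. Locked and let go, the lid rises to 81. All shift with the deck, up to 5 mm.
- lid: Loose aluminium rotor lid, disc 132 mm across, 6 mm thick, 0.23 to 0.36 kg; origin at the centre of the disc's underside, z up. On it a black bar knob, 34 (x) by 48 (y) mm, top 42 mm above the origin, with an orange tab on its +x and -x sides; black pointers on the disc and a white bar on the knob lie along x. Below it a spigot 53 mm across, 16 mm deep, edge chamfered 2 mm.
- lid_grip (a point): On the lid's axis 30 mm above its origin: height at which to pinch the tabs, along lid x. The tab faces are flat and upright, 24 mm wide, from 9 to 41 mm above the origin, 56 mm apart when free and 46 mm when pinched.
- lid_lug (a point): Outer end of the bayonet lug on the lid's +y side (another on -y): 12 mm wide, out to 33.5 mm from the axis, 11 to 16 mm below the lid's origin.
- tab_a (a joint): Orange tab on the lid's +x side, sprung: 0 = out, 0.005 m = fully pinched (3 N to start, 7 N fully in). Under it, 2 to 8 mm below the lid's origin, a steel pawl 8 mm wide reaches 32 mm from the axis, 27 mm pinched. It jumps into a notch only at open or locked; between them the ring's bore holds the tab 3 mm in. Pinch over 4 mm to turn.
- tab_b (a joint): The same tab on the lid's -x side: 0 = out, 0.005 m = fully pinched.
- rest: White plastic rest ring, 116 mm across, 24 mm high, fixed; origin at the centre of its foot. The lid lies on its top edge, spigot inside.
- reagent_bottle: Amber jar with white cap, 54 mm across, 85 mm high, bystander; origin at the centre of its foot.
- tube_rack: White rack of capped tubes, 110 x 150 mm, 57 mm high, bystander; origin under its centre.
- tip_box: Clear box of yellow pipette tips, 90 x 125 mm, 55 mm high, bystander; origin under its centre.
- pipette: White pipette lying along its x axis, about 250 mm long and 28 mm high, bystander; origin under its middle.
Mind the look-alikes: they are no part of the job. Leave any blue look-alike of the lid alone.

How it is judged:
By the outcome, as a careful person would: the job done as asked, in the order asked, and still so for the second after the job is handed in, with the robot touching nothing.
It also fails if it takes over 67 s, if anything falls off the work surface, if the arm or the gripper's body presses on something with over 40 N, if the wrist force passes 120 N, or if a joint passes its speed limit or range.

## Working session

There is one attempt and no reset: what is moved stays moved. The work goes in short steps, Python scripts to look and compute and a tool call to move; the robot and the scene stay as the last step left them, time stands still between calls to the robot, and variables do not carry over. Pictures are saved under pics/ and viewed, and the job is handed in when it is done.

Besides the shell and the picture viewer there is one more tool, called after "Request:" as name(argument=value, ...) on one line, values as JSON. arm_command: Moves the arm, as the interface text tells. Its arguments: {"type":"object","properties":{"deltas":{"type":"array"}},"required":["deltas"]}

```bash
mkdir -p pics; ls; cat > h.py <<'E'
import numpy as np, cv2
from bench import read_state, capture, camera_info, finish_job
from scipy.spatial.transform import Rotation as R
def save(n,img): cv2.imwrite('pics/'+n+'.png',cv2.cvtColor(img,cv2.COLOR_RGB2BGR))
def camT(name,st=None):
    ci=camera_info(name)
    if name!='wrist': return np.array(ci['T'])
    T=np.eye(4);T[:3,:3]=R.from_quat(st['eef_rot']).as_matrix();T[:3,3]=st['tool_pos']
    return T@np.array(ci['mount'])
def rays(name,px,T):
    ci=camera_info(name)
    u=cv2.undistortPoints(np.array(px,float).reshape(-1,1,2),np.array(ci['mtx']),np.array(ci['distortion'])).reshape(-1,2)
    d=np.c_[u,np.ones(len(u))]@T[:3,:3].T
    return T[:3,3],d
def plane(name,px,z,T):
    o,d=rays(name,px,T); return o+d*((z-o[2])/d[:,2])[:,None]
E
python3 - <<'E'
from h import *
s=read_state(); print(s)
for n in ('side','top','wrist'):
    save(n+'0',capture(n)); c=camera_info(n); print(n,c)
E
```

```text
pics
{'time_s': 0.0, 'joint_positions': array([-1.38898865e+00,  5.33535464e-02,  1.61428686e+00, -1.13291226e-05,
        1.47601162e+00, -1.19008955e-01]), 'qd': array([ 3.96326702e-04, -7.17682760e-05, -1.96336917e-03, -1.21716126e-04,
       -1.59634085e-03, -1.76154385e-04]), 'tau': array([-1.36506169e-03, -3.93677938e+01, -3.70177209e+01, -2.31283093e-04,
        6.94130940e-03,  6.93903985e-06]), 'tool_pos': array([ 0.18506614, -0.59631911,  0.23006934]), 'eef_rot': array([ 9.88709372e-01,  1.49842308e-01, -3.79619200e-05, -1.02899981e-03]), 'force': array([ 0.35026981,  0.99509305, -0.04394469]), 'torque': array([ 0.01150419, -0.03406476,  0.08743168]), 'opening': 0.08529885111307814}
side {'mtx': array([[403.91941964,   0.        , 278.92399266],
       [  0.        , 403.91941964, 212.81350674],
       [  0.        ,   0.        ,   1.        ]]), 'distortion': array([0.00882608, 0.        , 0.        , 0.        , 0.        ]), 'T': array([[ 0.9971094 , -0.02486148,  0.07179662,  0.57102857],
       [-0.07201362, -0.61053327,  0.78870981, -0.79570639],
       [ 0.02422573,
[... 512 characters left out ...]
284489, -0.99209861,  1.27537692],
       [ 0.        ,  0.        ,  0.        ,  1.        ]])}
wrist {'mtx': array([[311.21249223,   0.        , 279.9192924 ],
       [  0.        , 311.21249223, 211.55603639],
       [  0.        ,   0.        ,   1.        ]]), 'distortion': array([0.00759301, 0.        , 0.        , 0.        , 0.        ]), 'mount': array([[-1.99196268e-04, -9.55171322e-01, -2.96053552e-01,
         7.64551521e-02],
       [ 9.99999967e-01, -1.42265258e-04, -2.13841604e-04,
         2.53678935e-04],
       [ 1.62137233e-04, -2.96053585e-01,  9.55171319e-01,
        -1.42324864e-01],
       [ 0.00000000e+00,  0.00000000e+00,  0.00000000e+00,
         1.00000000e+00]])}
```

View pics/side0.png

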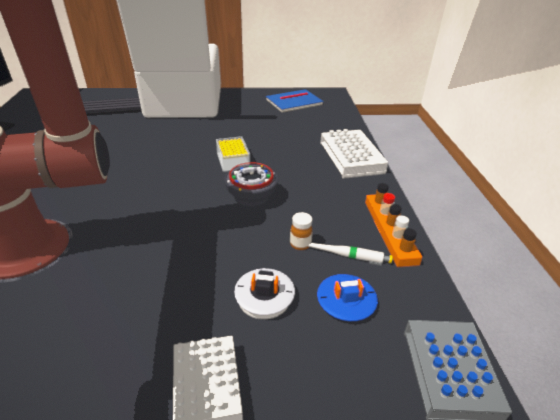

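View pics/top0.png

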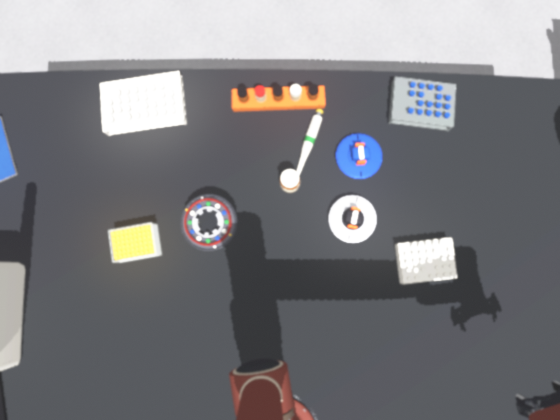

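View pics/wrist0.png

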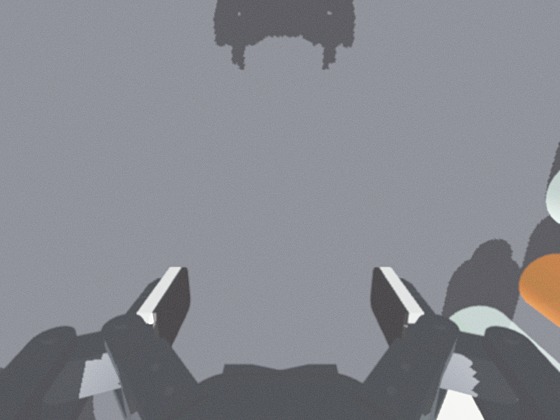

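```bash
python3 - <<'E'
from h import *
for n,boxes in (('top',{'lid':(315,180,395,260),'rot':(165,180,250,265)}),('side',{'lid':(220,255,310,330),'rot':(215,150,290,215)})):
    im=cv2.cvtColor(cv2.imread(f'pics/{n}0.png'),cv2.COLOR_BGR2RGB)
    T=camT(n)
    for k,(a,b,c,d) in boxes.items():
        crop=im[b:d,a:c]
        cv2.imwrite(f'pics/{n}_{k}.png',cv2.resize(crop[:,:,::-1],None,fx=7,fy=7,interpolation=cv2.INTER_CUBIC)[:600,:800])
    a,b,c,d=boxes['lid'];crop=im[b:d,a:c].astype(int)
    r,g,bl=crop[...,0],crop[...,1],crop[...,2]
    m=((r>200)&(g<140)&(bl<110)).astype(np.uint8)
    nn,l,st,ce=cv2.connectedComponentsWithStats(m)
    for i in range(1,nn):
        if st[i,4]>4:
            p=ce[i]+[a,b]; print(n,'tab',p,st[i,4],plane(n,[p],0.024+0.03,T))
    hull=(np.minimum(np.minimum(r,g),bl)>110).astype(np.uint8)
    cs,_=cv2.findContours(hull,cv2.RETR_EXTERNAL,cv2.CHAIN_APPROX_NONE)
    cc=max(cs,key=len); (x,y),(A,B),an=cv2.fitEllipse(cv2.convexHull(cc)); print(n,'disc',x+a,y+b,A,B,plane(n,[[x+a,y+b]],0.03,T))
E
```

```text
top disc 352.33121490478516 218.84528732299805 49.99325942993164 50.49021530151367 [[ 0.59822115 -0.19331458  0.03      ]]
side tab [252.52173913 280.91304348] 23 [[ 0.57317238 -0.1912092   0.054     ]]
side tab [275.5        281.66666667] 24 [[ 0.62276791 -0.19587724  0.054     ]]
side disc 263.8448066711426 292.64312744140625 50.92969512939453 60.08070755004883 [[ 0.59717937 -0.20456856  0.03      ]]
```

```bash
python3 -c "
import cv2,numpy as np
a=cv2.imread('pics/top_lid.png');b=cv2.imread('pics/top_rot.png')
a=cv2.resize(a,(400,400));b=cv2.resize(b,(400,400));cv2.imwrite('pics/c1.png',np.hstack([a,b]))"
```

```text
(no output)
```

View pics/c1.png

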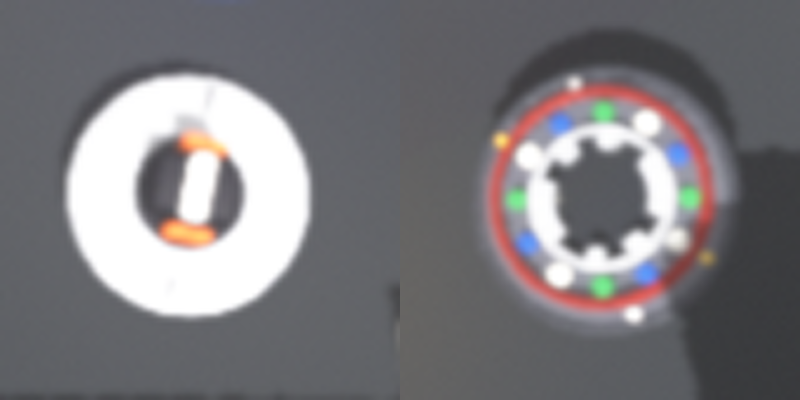

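```bash
cat >> h.py <<'E'
def plan(target,yaw=None,n=5,grip=100,st=None,stepmax=0.058,tilt0=True):
    """rows toward target TCP pos with jaw(tool y) yaw deg; tool pointing down"""
    st=st or read_state()
    p=np.array(st['tool_pos']);M=R.from_quat(st['eef_rot'])
    t=np.array(target,float)
    y=M.as_matrix()[:,1]; y0=np.degrees(np.arctan2(y[1],y[0]))
    if yaw is None: yaw=y0
    a=np.radians(yaw); Y=np.array([np.cos(a),np.sin(a),0]);Z=np.array([0,0,-1.]);X=np.cross(Y,Z)
    G=R.from_matrix(np.c_[X,Y,Z])
    print('from',p.round(4),'yaw',y0.round(2),'dist',np.linalg.norm(t-p).round(4))
    w=(M.inv()*G).as_rotvec(); d=M.inv().apply(t-p)
    N=max(n,int(np.ceil(np.linalg.norm(t-p)/stepmax)),int(np.ceil(np.linalg.norm(w)/0.18)))
    print('N',N)
    for i in range(N):
        f=1/(N-i); v=t-p
        w=(M.inv()*G).as_rotvec()*f; dd=M.inv().apply(v*f)
        row=np.r_[w,dd].round(4)
        print('[',', '.join(f'{x:g}' for x in row)+f', {grip}],')
        p=p+M.apply(row[3:]); M=M*R.from_rotvec(row[:3])
E
python3 - <<'E'
from h import *
im=cv2.cvtColor(cv2.imread('pics/top0.png'),cv2.COLOR_BGR2RGB).astype(int);T=camT('top')
a,b,c,d=165,180,250,265;k=400/595
cr=im[b:d,a:c];m=((cr[...,0]-cr[...,1]>50)&(cr[...,0]-cr[...,2]>50)).astype(np.uint8)
cs,_=cv2.findContours(m,cv2.RETR_EXTERNAL,cv2.CHAIN_APPROX_NONE);cc=np.vstack([q for q in cs if len(q)>5])
(x,y),ax,an=cv2.fitEllipse(cv2.convexHull(cc));print(x+a,y+b,ax)
C=plane('top',[[x+a,y+b]],.083,T);print('rotor c',C)
mk=np.array([[574,83],[634,314],[501,140],[706,257]])-[400,0]
P=plane('top',mk/400*85+[a,b],.08,T);print(P)
for i,j in((0,1),(2,3)): v=P[i]-P[j];print(np.degrees(np.arctan2(v[1],v[0])),np.linalg.norm(v),(P[i]+P[j])/2)
mk=np.array([[209,98],[170,287]]);P=plane('top',mk/400*80+[315,180],.03,T);v=P[0]-P[1];print(P,np.degrees(np.arctan2(v[1],v[0])))
plan([C[0,0],C[0,1],.19],60)
E
```

```text
207.20658493041992 221.53918075561523 (47.0875358581543, 48.056644439697266)
rotor c [[0.57827561 0.20094542 0.083     ]]
[[0.6431121  0.21849327 0.08      ]
 [0.51156083 0.1786233  0.08      ]
 [0.60934797 0.25947782 0.08      ]
 [0.54475816 0.13866827 0.08      ]]
16.860772929466346 0.13746036066356904 [0.57733646 0.19855828 0.08      ]
61.869187634424804 0.13699193959248795 [0.57705307 0.19907305 0.08      ]
[[ 0.65241919 -0.20571123  0.03      ]
 [ 0.54653007 -0.18426536  0.03      ]] -11.449322722116479
from [ 0.1851 -0.5965  0.2303] yaw -72.77 dist 0.89
N 16
[ -0, -0.0001, -0.1448, 0.0382, -0.0403, 0.0026, 100],
[ -0, -0.0001, -0.1448, 0.0437, -0.0344, 0.0026, 100],
[ -0, -0.0001, -0.1448, 0.0482, -0.0277, 0.0026, 100],
[ -0, -0.0001, -0.1448, 0.0516, -0.0205, 0.0026, 100],
[ -0, -0.0001, -0.1448, 0.0541, -0.0128, 0.0026, 100],
[ -0, -0.0001, -0.1448, 0.0553, -0.0049, 0.0026, 100],
[ -0, -0.0001, -0.1448, 0.0555, 0.0032, 0.0026, 100],
[ -0, -0.0002, -0.1448, 0.0544, 0.0111, 0.0025, 100],
[ -0, -0.0002, -0.1448, 0.0523, 0.0189, 0.0025, 100],
[ -0, -0.0001, -0.1449, 0.049, 0.0262, 0.0025, 100],
[ -0.0001, -0.0002, -0.1448, 0.0447, 0.033, 0.0025, 100],
[ -0, -0.0001, -0.1449, 0.0395, 0.0391, 0.0025, 100],
[ -0.0001, -0.0002, -0.1448, 0.0334, 0.0444, 0.0025, 100],
[ -0, -0.0001, -0.1449, 0.0266, 0.0488, 0.0025, 100],
[ -0.0001, -0.0002, -0.1448, 0.0193, 0.0521, 0.0026, 100],
[ -0, -0.0001, -0.1449, 0.0116, 0.0543, 0.0025, 100],
```

Request:
arm_command(deltas=[[[0, 0, -0.145, 0.038, -0.04, 0.003, 100], [0, 0, -0.145, 0.044, -0.034, 0.003, 100], [0, 0, -0.145, 0.048, -0.028, 0.003, 100], [0, 0, -0.145, 0.052, -0.0205, 0.003, 100], [0, 0, -0.145, 0.054, -0.013, 0.003, 100]]])

```text
time_s: 0.78
tool_pos: [0.3072, -0.3414, 0.2131]
eef_rot: [0.867, 0.498, 0.001, -0.002]
force: [0.3, -0.4, 0.4]
opening: 0.0853
```

Request:
arm_command(deltas=[[[0, 0, -0.145, 0.055, -0.005, 0.003, 100], [0, 0, -0.145, 0.0555, 0.003, 0.003, 100], [0, 0, -0.145, 0.054, 0.011, 0.003, 100], [0, 0, -0.145, 0.052, 0.019, 0.003, 100], [0, 0, -0.145, 0.049, 0.026, 0.003, 100]]])

```text
time_s: 1.4
tool_pos: [0.4241, -0.0807, 0.198]
eef_rot: [0.625, 0.78, 0.002, -0.0]
force: [0.6, -0.2, -0.1]
opening: 0.0853
```

```bash
python3 -c "
from h import *
plan([.578,.200,.19],61)"
```

```text
from [ 0.4241 -0.0807  0.198 ] yaw 12.58 dist 0.3203
N 6
[ 0.0006, -0.0003, -0.1409, 0.0401, 0.0352, 0.0016, 100],
[ 0.0006, -0.0003, -0.1408, 0.0347, 0.0405, 0.0015, 100],
[ 0.0007, -0.0003, -0.1409, 0.0287, 0.045, 0.0015, 100],
[ 0.0006, -0.0003, -0.1408, 0.0221, 0.0486, 0.0014, 100],
[ 0.0007, -0.0004, -0.1409, 0.0151, 0.0512, 0.0014, 100],
[ 0.0006, -0.0003, -0.1408, 0.0077, 0.0527, 0.0014, 100],
```

Request:
arm_command(deltas=[[[0, 0, -0.141, 0.04, 0.035, 0.0015, 100], [0, 0, -0.141, 0.035, 0.0405, 0.0015, 100], [0, 0, -0.141, 0.029, 0.045, 0.0015, 100], [0, 0, -0.141, 0.022, 0.0486, 0.0015, 100], [0, 0, -0.141, 0.015, 0.051, 0.0015, 100]]])

```text
time_s: 2.02
tool_pos: [0.5513, 0.1642, 0.1904]
eef_rot: [0.305, 0.952, 0.002, 0.001]
force: [0.4, -0.8, 1.4]
opening: 0.0854
```

```bash
python3 -c "
from h import *
plan([.578,.200,.19],61,n=3)"
```

```text
from [0.5513 0.1642 0.1904] yaw 54.48 dist 0.0446
N 3
[ 0.0011, 0.0003, -0.038, -0.0003, 0.0149, 0.0002, 100],
[ 0.0012, 0.0003, -0.0379, -0.0009, 0.0148, 0.0002, 100],
[ 0.0011, 0.0003, -0.038, -0.0014, 0.0148, 0.0001, 100],
```

Request:
arm_command(deltas=[[[0.001, 0, -0.057, -0.0005, 0.022, 0, 100], [0.001, 0, -0.057, -0.001, 0.0225, 0, 100], [0, 0, 0, 0, 0, 0, 100]]])

```text
time_s: 2.4
tool_pos: [0.5777, 0.2051, 0.1885]
eef_rot: [0.246, 0.969, -0.0, -0.001]
force: [-1.2, -0.5, -0.0]
opening: 0.0856
```

```bash
python3 -c "
from h import *
import pickle
s=read_state(); im=capture('wrist'); pickle.dump(s,open('w1.pkl','wb')); save('w1',im)
print(s['tool_pos'],s['eef_rot'],s['qd'].round(3))"
```

```text
[0.57770902 0.20507667 0.18853018] [ 2.45718995e-01  9.69340798e-01 -1.14477533e-04 -7.61801786e-04] [-0.008 -0.009  0.02  -0.012  0.011 -0.001]
```

View pics/w1.png

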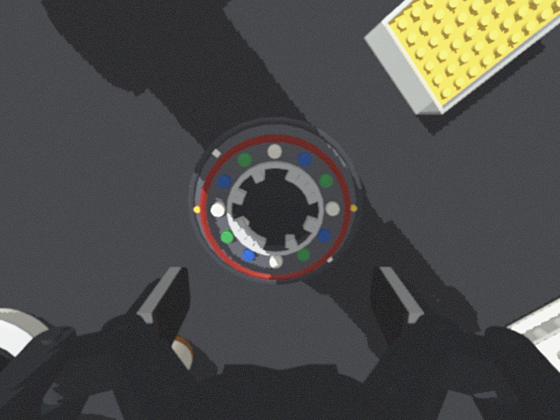

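```bash
cat > rot.py <<'E'
from h import *
import pickle,sys
name=sys.argv[1]
im=cv2.cvtColor(cv2.imread(f'pics/{name}.png'),cv2.COLOR_BGR2RGB).astype(int)
s=pickle.load(open(name+'.pkl','rb'));T=camT('wrist',s)
a,b,c,d=[int(v) for v in sys.argv[2:6]]
cr=im[b:d,a:c];r,g,bl=cr[...,0],cr[...,1],cr[...,2]
m=((r>1.8*g)&(r>1.8*bl)&(r>60)).astype(np.uint8)
cs,_=cv2.findContours(m,cv2.RETR_EXTERNAL,cv2.CHAIN_APPROX_NONE);cc=np.vstack([q for q in cs if len(q)>15])
h=cv2.convexHull(cc).reshape(-1,2)+[a,b]
for z in (.078,.083,.088):
    P=plane('wrist',h,z,T); A=np.c_[2*P[:,:2],np.ones(len(P))];x=np.linalg.lstsq(A,(P[:,:2]**2).sum(1),rcond=None)[0]
    rr=np.sqrt(x[2]+x[0]**2+x[1]**2);res=np.hypot(P[:,0]-x[0],P[:,1]-x[1])-rr
    print('red outer z',z,x[:2].round(4),'dia',(2*rr).round(4),'res',res.std().round(5))
y=((r>150)&(g>100)&(bl<80)&(r-bl>90)).astype(np.uint8)
n,l,st,ce=cv2.connectedComponentsWithStats(y)
Y=[ce[i]+[a,b] for i in range(1,n) if st[i,4]>3];print('yellow',Y,st[1:,4])
big=cv2.resize(cr.astype(np.uint8)[:,:,::-1],None,fx=600/(d-b),fy=600/(d-b),interpolation=cv2.INTER_CUBIC);cv2.imwrite(f'pics/{name}_z.png',big[:,:800])
if len(Y)==2:
  for z in (.075,.08,.085):
    P=plane('wrist',Y,z,T);v=P[1]-P[0];print('z',z,'mid',P.mean(0).round(4),'yaw',np.degrees(np.arctan2(v[1],v[0])).round(2),np.linalg.norm(v).round(4))
E
python3 rot.py w1 180 110 370 290
python3 - <<'E'
from h import *
import pickle
# two-view heights of yellow dots
s=pickle.load(open('w1.pkl','rb'));Tw=camT('wrist',s);Tt=camT('top')
pt=np.array([[501,140],[706,257]])-[400,0]; pt=pt/400*85+[165,180]
pw=[[353,208],[197,209]]
for f in (pw,pw[::-1]):
    o1,d1=rays('top',pt,Tt);o2,d2=rays('wrist',f,Tw)
    for i in range(2):
        A=np.c_[d1[i],-d2[i]];k=np.linalg.lstsq(A,o2-o1,rcond=None)[0];print(o1+d1[i]*k[0],o2+d2[i]*k[1])
E
```

```text
red outer z 0.078 [0.5793 0.1995] dia 0.1284 res 0.00025
red outer z 0.083 [0.578  0.2004] dia 0.1258 res 0.00024
red outer z 0.088 [0.5766 0.2012] dia 0.1233 res 0.00024
yellow [array([353.07692308, 207.76923077])] [26  2  3]
[0.61011602 0.26108328 0.07329053] [0.60952145 0.26013363 0.07299523]
[0.54533607 0.13998988 0.07043825] [0.54632898 0.1401265  0.07051714]
[0.58801673 0.21488906 0.26634382] [0.52139342 0.21293948 0.25825078]
[0.53916284 0.1258724  0.17257729] [0.56461309 0.25141121 0.19146725]
```

View pics/w1_z.png

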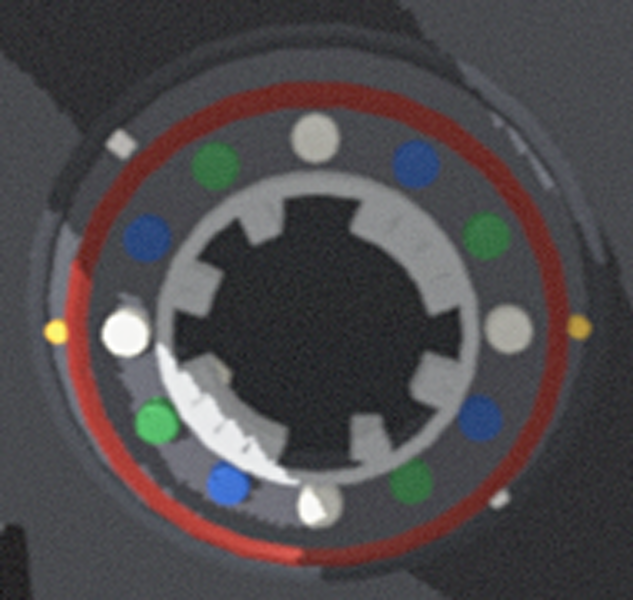

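```bash
python3 - <<'E'
from h import *
import pickle
s=pickle.load(open('w1.pkl','rb'));T=camT('wrist',s)
z2=lambda q:(np.array(q)/ (600/180))+[180,110]
for z in (.068,.072,.076):
  for q in ([[56,331],[578,327]],[[121,143],[499,497]]):
    P=plane('wrist',z2(q),z,T);v=P[1]-P[0];print(z,P.mean(0).round(4),np.degrees(np.arctan2(v[1],v[0])).round(2),np.linalg.norm(v).round(4))
plan([.5975,-.1935,.17],-11.5)
E
```

```text
0.068 [0.5792 0.1998 0.068 ] 61.99 0.1381
0.068 [0.5797 0.2005 0.068 ] 17.07 0.1392
0.072 [0.5782 0.2004 0.072 ] 61.99 0.136
0.072 [0.5787 0.2011 0.072 ] 17.07 0.1371
0.076 [0.5772 0.2011 0.076 ] 61.99 0.1339
0.076 [0.5776 0.2017 0.076 ] 17.07 0.135
from [0.5773 0.2044 0.1884] yaw 61.5 dist 0.3988
N 8
[ -0.0002, -0.0001, 0.1593, -0.026, -0.0425, 0.0023, 100],
[ -0.0002, -0.0001, 0.1592, -0.0324, -0.0378, 0.0023, 100],
[ -0.0002, -0.0001, 0.1593, -0.0379, -0.0322, 0.0023, 100],
[ -0.0003, -0.0001, 0.1592, -0.0426, -0.0258, 0.0023, 100],
[ -0.0002, -0.0001, 0.1593, -0.0461, -0.0188, 0.0023, 100],
[ -0.0003, -0, 0.1592, -0.0485, -0.0112, 0.0023, 100],
[ -0.0002, -0.0001, 0.1593, -0.0497, -0.0033, 0.0023, 100],
[ -0.0003, -0, 0.1592, -0.0497, 0.0046, 0.0023, 100],
```

Request:
arm_command(deltas=[[[0, 0, 0.159, -0.026, -0.0425, 0.002, 100], [0, 0, 0.159, -0.032, -0.038, 0.002, 100], [0, 0, 0.159, -0.038, -0.032, 0.002, 100], [0, 0, 0.159, -0.0425, -0.026, 0.002, 100], [0, 0, 0.159, -0.046, -0.019, 0.002, 100]]])

```text
time_s: 3.08
tool_pos: [0.583, -0.0518, 0.178]
eef_rot: [0.613, 0.79, -0.001, -0.001]
force: [0.7, 0.1, -0.1]
opening: 0.0855
```

```bash
python3 -c "
from h import *
plan([.5975,-.1935,.15],-11.5,n=4)"
```

```text
from [ 0.583  -0.0518  0.178 ] yaw 14.39 dist 0.1451
N 4
[ -0.0007, 0.0003, 0.113, -0.0352, -0.0053, 0.0071, 100],
[ -0.0007, 0.0004, 0.1129, -0.0356, -0.0013, 0.007, 100],
[ -0.0007, 0.0003, 0.113, -0.0355, 0.0028, 0.007, 100],
[ -0.0008, 0.0004, 0.1129, -0.0349, 0.0067, 0.007, 100],
```

Request:
arm_command(deltas=[[[0, 0, 0.113, -0.035, -0.005, 0.005, 100], [0, 0, 0.113, -0.0355, -0.001, 0.005, 100], [0, 0, 0.113, -0.0355, 0.003, 0.005, 100], [0, 0, 0.113, -0.035, 0.007, 0.005, 100], [0, 0, 0, 0, 0, 0, 100]]])

```text
time_s: 3.7
tool_pos: [0.591, -0.205, 0.1577]
eef_rot: [0.784, 0.621, -0.003, -0.001]
force: [0.1, -0.0, -0.0]
opening: 0.0849
```

```bash
python3 -c "
from h import *
import pickle
s=read_state(); im=capture('wrist'); pickle.dump(s,open('w2.pkl','wb')); save('w2',im)
print(s['tool_pos'],s['eef_rot'],s['qd'].round(3))"
```

```text
[ 0.59096292 -0.2050008   0.15766351] [ 7.84109799e-01  6.20616358e-01 -2.61420590e-03 -5.70289467e-04] [ 0.014 -0.025  0.023  0.018  0.011  0.002]
```

View pics/w2.png

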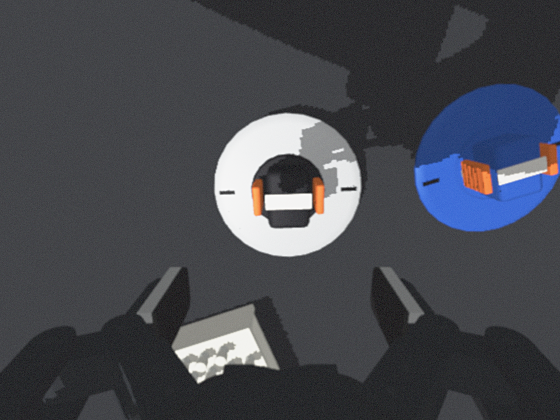

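```bash
python3 - <<'E'
from h import *
import pickle
s=pickle.load(open('w2.pkl','rb'));T=camT('wrist',s)
im=cv2.cvtColor(cv2.imread('pics/w2.png'),cv2.COLOR_BGR2RGB).astype(int)
a,b,c,d=205,105,370,265;cr=im[b:d,a:c];mn=cr.min(2)
m=(mn>110).astype(np.uint8)
cs,_=cv2.findContours(m,cv2.RETR_EXTERNAL,cv2.CHAIN_APPROX_NONE);cc=max(cs,key=len);h=cv2.convexHull(cc).reshape(-1,2)+[a,b]
P=plane('wrist',h,.03,T);A=np.c_[2*P[:,:2],np.ones(len(P))];x=np.linalg.lstsq(A,(P[:,:2]**2).sum(1),rcond=None)[0]
rr=np.sqrt(x[2]+x[0]**2+x[1]**2);print('disc',x[:2],2*rr,(np.hypot(P[:,0]-x[0],P[:,1]-x[1])-rr).std())
# dark pointers
for x0,x1 in((216,240),(338,360)):
    sub=im[180:200,x0:x1].sum(2);q=(sub<240);
    n,l,st,ce=cv2.connectedComponentsWithStats(q.astype(np.uint8));i=1+np.argmax(st[1:,4]);print(ce[i]+[x0,180],st[i])
r,g,bl=cr[...,0],cr[...,1],cr[...,2]
o=((r>140)&(g<150)&(bl<90)).astype(np.uint8);n,l,st,ce=cv2.connectedComponentsWithStats(o)
for i in range(1,n):
    if st[i,4]>10: print('tab',ce[i]+[a,b],st[i],plane('wrist',[ce[i]+[a,b]],.05,T))
P=plane('wrist',[[227.3,192.2],[348.3,188.3]],.03,T);v=P[1]-P[0];print(P,np.degrees(np.arctan2(v[1],v[0])),P.mean(0))
cv2.imwrite('pics/w2_z.png',cv2.resize(cr.astype(np.uint8)[:,:,::-1],None,fx=3.7,fy=3.7,interpolation=cv2.INTER_CUBIC))
E
```

```text
disc [ 0.6001039  -0.19469817] 0.1304284129528066 0.00016142942513868995
[226.34782609 192.43478261] [ 5 12 13  2 23]
[348.5 188.5] [ 4  7 14  4 30]
tab [318.03349282 193.86124402] [109  73  10  35 209] [[ 0.62502684 -0.19933194  0.05      ]]
tab [257.99328859 193.95973154] [ 47  75  10  35 149] [[ 0.57672417 -0.18804867  0.05      ]]
[[ 0.5478571  -0.18479989  0.03      ]
 [ 0.65334593 -0.20597963  0.03      ]] -11.352740904733668 [ 0.60060151 -0.19538976  0.03      ]
```

View pics/w2_z.png

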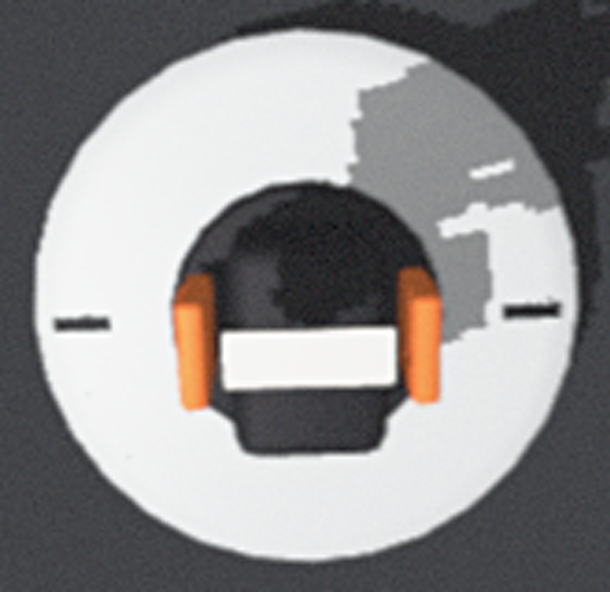

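```bash
python3 -c "
from h import *
plan([.600,-.195,.09],-11.4,n=5)"
```

```text
from [ 0.5911 -0.2038  0.1579] yaw -13.17 dist 0.069
N 5
[ -0.0008, 0.0006, -0.0062, 0.0022, 0.0014, 0.0136, 100],
[ -0.0008, 0.0006, -0.0062, 0.0021, 0.0014, 0.0136, 100],
[ -0.0008, 0.0006, -0.0061, 0.0021, 0.0014, 0.0136, 100],
[ -0.0008, 0.0006, -0.0062, 0.0021, 0.0014, 0.0135, 100],
[ -0.0009, 0.0005, -0.0061, 0.0022, 0.0013, 0.0136, 100],
```

Request:
arm_command(deltas=[[[-0.002, 0.001, -0.01, 0.003, 0.002, 0.017, 100], [-0.002, 0.001, -0.01, 0.003, 0.002, 0.017, 100], [0, 0.001, -0.01, 0.003, 0.002, 0.017, 100], [0, 0, 0, 0.0015, 0.001, 0.015, 100], [0, 0, 0, 0, 0, 0, 100]]])

```text
time_s: 4.38
tool_pos: [0.5988, -0.1907, 0.0854]
eef_rot: [0.772, 0.636, -0.001, -0.002]
force: [-0.1, 0.2, -0.2]
opening: 0.0857
```

```bash
python3 -c "
from h import *
import pickle
s=read_state(); im=capture('wrist'); pickle.dump(s,open('w3.pkl','wb')); save('w3',im)
plan([.600,-.195,.035],-11.4,n=5)"
```

```text
from [ 0.5993 -0.1911  0.0863] yaw -11.09 dist 0.0515
N 5
[ -0.0004, -0.0003, 0.0011, -0.0008, 0.0003, 0.0103, 100],
[ -0.0004, -0.0003, 0.0011, -0.0007, 0.0003, 0.0103, 100],
[ -0.0004, -0.0003, 0.0011, -0.0008, 0.0003, 0.0102, 100],
[ -0.0005, -0.0003, 0.001, -0.0007, 0.0003, 0.0103, 100],
[ -0.0004, -0.0002, 0.0011, -0.0007, 0.0003, 0.0102, 100],
```

View pics/w3.png

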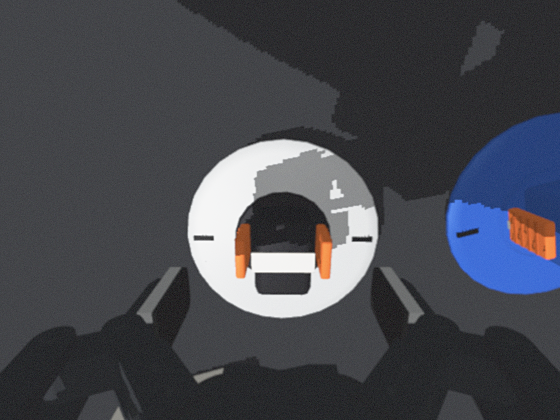

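```bash
python3 - <<'E'
from h import *
import pickle
s=pickle.load(open('w3.pkl','rb'));T=camT('wrist',s)
P=plane('wrist',[[203.5,238],[362,239.5]],.03,T);v=P[1]-P[0];print(P,np.degrees(np.arctan2(v[1],v[0])),P.mean(0))
print(plane('wrist',[[243,226],[323,226]],.024+.041,T))
E
```

```text
[[ 0.54726264 -0.18502493  0.03      ]
 [ 0.65334818 -0.20683092  0.03      ]] -11.615420889508952 [ 0.60030541 -0.19592793  0.03      ]
[[ 0.58256734 -0.17020104  0.065     ]
 [ 0.62617587 -0.17870894  0.065     ]]
```

Request:
arm_command(deltas=[[[0, 0, 0, -0.001, 0.0005, 0.012, 100], [0, 0, 0, -0.001, 0.0005, 0.012, 100], [0, 0, 0, -0.001, 0.0005, 0.012, 100], [0, 0, 0, 0, 0, 0, 100]]])

```text
time_s: 4.92
tool_pos: [0.601, -0.1952, 0.0491]
eef_rot: [0.772, 0.635, 0.0, -0.0]
force: [-0.1, 0.1, 0.1]
opening: 0.0856
```

```bash
python3 -c "
from h import *
plan([.600,-.195,.035],-11.4,n=3)"
```

```text
from [ 0.601  -0.1952  0.0491] yaw -11.11 dist 0.0142
N 3
[ 0, -0.0002, 0.0017, -0, -0.0004, 0.0047, 100],
[ 0.0001, -0.0003, 0.0017, -0, -0.0003, 0.0047, 100],
[ 0, -0.0002, 0.0016, -0, -0.0004, 0.0047, 100],
```

Request:
arm_command(deltas=[[[0, 0, 0.003, -0.0003, -0.0003, 0.007, 100], [0, 0, 0.003, 0, -0.0003, 0.007, 100], [0, 0, 0, 0, 0, 0, 50], [0, 0, 0, 0, 0, 0, 30], [0, 0, 0, 0, 0, 0, 30]]])

```text
time_s: 5.55
tool_pos: [0.6013, -0.1959, 0.036]
eef_rot: [0.774, 0.633, 0.001, 0.001]
force: [1.9, -0.2, 0.6]
opening: 0.0443
```

```bash
python3 -c "
from h import *
s=read_state();print(s['opening'],s['force'])
plan([.600,-.195,.035],-11.4,n=3)"
```

```text
0.04427801998020374 [ 1.87484663 -0.20684306  0.64348225]
from [ 0.6013 -0.1959  0.036 ] yaw -11.48 dist 0.0019
N 3
[ 0.0007, -0, -0.0005, 0.0002, -0.0005, 0.0003, 100],
[ 0.0008, -0, -0.0005, 0.0002, -0.0005, 0.0004, 100],
[ 0.0007, -0.0001, -0.0005, 0.0003, -0.0005, 0.0003, 100],
```

Request:
arm_command(deltas=[[[0, 0, 0, 0, 0, 0, 20], [0, 0, 0, 0, 0, -0.01, 20], [0, 0, 0, 0, 0, -0.03, 20], [0, 0, 0, 0, 0, -0.04, 20], [0, 0, 0, 0, 0, -0.05, 20]]])

```text
time_s: 6.18
tool_pos: [0.5959, -0.1934, 0.1611]
eef_rot: [0.774, 0.633, -0.003, -0.007]
force: [0.3, 0.0, -2.5]
opening: 0.0445
```

```bash
python3 -c "
from h import *
import pickle
s=read_state(); im=capture('wrist'); pickle.dump(s,open('w4.pkl','wb')); save('w4',im);save('side4',capture('side'))
print(s['opening'],s['force'],s['torque'])
plan([.578,.2005,.17],60,n=5,grip=20)"
```

```text
0.044456852813194454 [ 0.30588161  0.02208697 -2.45070262] [-0.02866587 -0.07415981  0.00178371]
from [ 0.6009 -0.1957  0.1695] yaw -11.48 dist 0.3968
N 7
[ 0.0003, 0.0002, -0.1782, 0.0548, -0.0145, -0.0001, 20],
[ 0.0003, 0.0001, -0.1782, 0.0565, -0.0045, -0.0001, 20],
[ 0.0003, 0.0002, -0.1782, 0.0564, 0.0056, -0.0001, 20],
[ 0.0003, 0.0001, -0.1782, 0.0545, 0.0155, -0, 20],
[ 0.0003, 0.0002, -0.1782, 0.051, 0.0249, -0.0001, 20],
[ 0.0003, 0.0001, -0.1783, 0.0457, 0.0335, -0, 20],
[ 0.0003, 0.0002, -0.1782, 0.0391, 0.0411, -0.0001, 20],
```

View pics/w4.png

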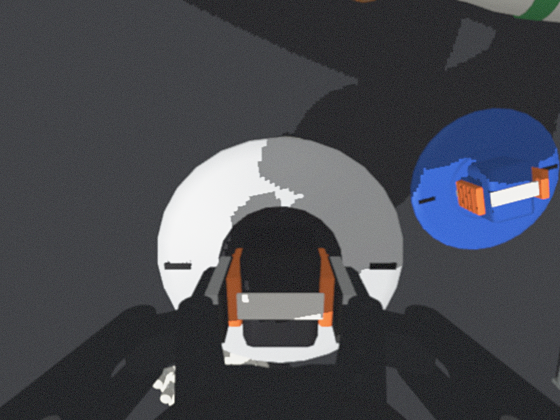

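View pics/side4.png

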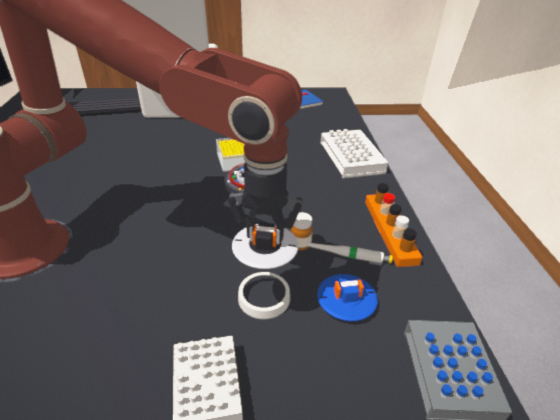

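```bash
cat > held.py <<'E'
from h import *
import sys
n=sys.argv[1];L=[float(v) for v in sys.argv[2:6]]
T=np.array(camera_info('wrist')['mount'])
im=cv2.imread(f'pics/{n}.png')
for z in(.004,.006,.008):
    P=plane('wrist',[L[:2],L[2:]],z,T);v=P[1]-P[0];print(z,'mid',P.mean(0).round(4),'len',np.linalg.norm(v).round(4),'ang from y',np.degrees(np.arctan2(v[0],v[1])).round(2))
    # disc edge
    m=(im.min(2)>70).astype(np.uint8);m[300:]=0;m[:,:150]=0;m[:,410:]=0;m[:125]=0
    cs,_=cv2.findContours(m,cv2.RETR_EXTERNAL,cv2.CHAIN_APPROX_NONE);cc=max(cs,key=len).reshape(-1,2);h=cv2.convexHull(cc).reshape(-1,2);h=h[h[:,1]<290]
    P=plane('wrist',h,z,T);A=np.c_[2*P[:,:2],np.ones(len(P))];x=np.linalg.lstsq(A,(P[:,:2]**2).sum(1),rcond=None)[0]
    print('  disc',x[:2].round(4),2*np.sqrt(x[2]+x[0]**2+x[1]**2).round(4))
E
python3 held.py w4 178 266 383 266
python3 - <<'E'
from h import *
# rotor centre & yaw in world from wrist w1, tool-frame bias same
E
```

```text
0.004 mid [0.0009 0.001  0.004 ] len 0.1066 ang from y -0.04
  disc [0.0028 0.0006] 0.1278
0.006 mid [-0.0001  0.001   0.006 ] len 0.1081 ang from y -0.04
  disc [0.0018 0.0006] 0.1294
0.008 mid [-0.0012  0.001   0.008 ] len 0.1095 ang from y -0.04
  disc [0.0008 0.0006] 0.1312
```

Request:
arm_command(deltas=[[[0, 0, -0.178, 0.055, -0.0145, 0, 20], [0, 0, -0.178, 0.0565, -0.0045, 0, 20], [0, 0, -0.178, 0.0565, 0.0055, 0, 20], [0, 0, -0.178, 0.0545, 0.0155, 0, 20], [0, 0, -0.178, 0.051, 0.025, 0, 20]]])

```text
time_s: 6.9
tool_pos: [0.5798, 0.0914, 0.1652]
eef_rot: [0.417, 0.909, -0.0, -0.0]
force: [0.5, -0.5, -2.9]
opening: 0.0448
```

```bash
python3 -c "
from h import *
plan([.578,.2005,.15],62,n=5,grip=20)"
```

```text
from [0.5798 0.0914 0.1652] yaw 40.7 dist 0.1102
N 5
[ -0.0001, -0, -0.0744, 0.0168, 0.014, 0.003, 20],
[ -0.0001, -0, -0.0744, 0.0157, 0.0152, 0.003, 20],
[ -0.0001, -0, -0.0743, 0.0145, 0.0163, 0.0031, 20],
[ -0.0001, -0.0001, -0.0744, 0.0133, 0.0173, 0.003, 20],
[ -0.0002, -0, -0.0743, 0.012, 0.0182, 0.0031, 20],
```

Request:
arm_command(deltas=[[[0, 0, -0.093, 0.02, 0.018, 0.005, 20], [0, 0, -0.093, 0.019, 0.019, 0.005, 20], [0, 0, -0.093, 0.017, 0.02, 0.005, 20], [0, 0, -0.08, 0.011, 0.02, 0.005, 20], [0, 0, 0, 0, 0, 0, 20]]])

```text
time_s: 7.52
tool_pos: [0.5743, 0.2014, 0.137]
eef_rot: [0.239, 0.971, -0.002, -0.005]
force: [0.6, -0.8, -3.1]
opening: 0.0441
```

```bash
python3 -c "
from h import *
plan([.5785,.1993,.118],62,n=5,grip=20)"
```

```text
from [0.5743 0.2014 0.137 ] yaw 62.39 dist 0.0196
N 5
[ -0.0012, -0.0017, 0.0014, -0.001, 0, 0.0038, 20],
[ -0.0013, -0.0017, 0.0013, -0.001, 0, 0.0038, 20],
[ -0.0012, -0.0017, 0.0014, -0.0009, 0.0001, 0.0038, 20],
[ -0.0013, -0.0017, 0.0013, -0.0009, 0, 0.0038, 20],
[ -0.0012, -0.0018, 0.0014, -0.001, 0.0001, 0.0038, 20],
```

Request:
arm_command(deltas=[[[-0.003, -0.004, 0.003, -0.002, 0, 0.007, 20], [-0.002, -0.002, 0.002, -0.002, 0, 0.007, 20], [0, 0, 0, 0, 0, 0, 20]]])

```text
time_s: 7.9
tool_pos: [0.5771, 0.1974, 0.1204]
eef_rot: [0.243, 0.97, -0.001, -0.002]
force: [-0.1, 0.5, -2.9]
opening: 0.0444
```

```bash
python3 -c "
from h import *
s=read_state();print(s['force'],s['torque'],s['joint_positions'])
save('side5',capture('side'));save('w5',capture('wrist'))
plan([.5785,.1993,.118],62,n=3,grip=20)"
```

```text
[-0.05247342  0.50549517 -2.92870725] [ 0.03047844 -0.0012965   0.00578075] [ 2.07660686e-01  1.12065832e-01  1.74111236e+00 -1.97919111e-04
  1.29333030e+00 -8.72724031e-01]
from [0.5776 0.1977 0.1213] yaw 61.92 dist 0.0038
N 3
[ -0.0008, -0.0009, -0.0004, -0, 0.0006, 0.0011, 20],
[ -0.0008, -0.0009, -0.0005, -0, 0.0006, 0.0011, 20],
[ -0.0007, -0.0008, -0.0004, -0.0001, 0.0006, 0.0011, 20],
```

View pics/w5.png

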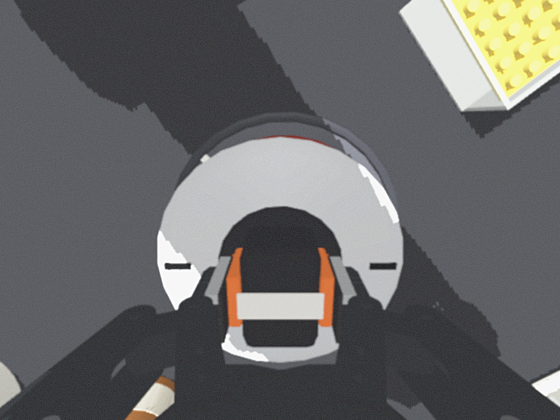

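View pics/side5.png

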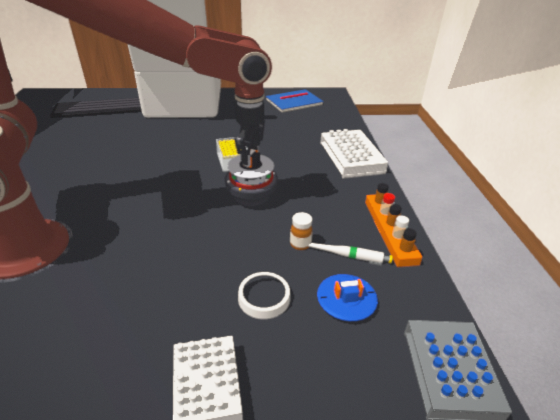

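Request:
arm_command(deltas=[[[-0.001, -0.002, -0.001, 0, 0.001, 0.003, 20], [-0.001, -0.001, -0.001, 0, 0.0007, 0.003, 20], [0, 0, 0, 0, 0, 0, 20]]])

```text
time_s: 8.38
tool_pos: [0.579, 0.1991, 0.1158]
eef_rot: [0.242, 0.97, 0.0, 0.001]
force: [-0.6, 0.5, -3.1]
opening: 0.0443
```

```bash
python3 -c "
from h import *
s=read_state();print(s['force'],s['torque'])
plan([.5785,.1993,.108],62,n=3,grip=20)"
```

```text
[-0.63690919  0.5346607  -3.12070364] [-0.01185943  0.00647556 -0.03293245]
from [0.579  0.1991 0.1158] yaw 62.0 dist 0.0078
N 3
[ 0.0003, 0.0006, 0, 0.0002, -0, 0.0026, 20],
[ 0.0003, 0.0006, 0, 0.0002, -0, 0.0026, 20],
[ 0.0003, 0.0006, 0.0001, 0.0002, -0, 0.0026, 20],
```

Request:
arm_command(deltas=[[[0, 0.0006, 0, 0, 0, 0.0025, 20], [0, 0.0006, 0, 0, 0, 0.002, 20], [0, 0, 0, 0, 0, 0, 20]]])

```text
time_s: 8.75
tool_pos: [0.5791, 0.1992, 0.1111]
eef_rot: [0.242, 0.97, 0.0, 0.0]
force: [-0.2, -0.4, -2.4]
opening: 0.0445
```

Request:
arm_command(deltas=[[[0, 0, 0, 0, 0, 0.002, 20], [0, 0, 0, 0, 0, 0.002, 20], [0, 0, 0, 0, 0, 0, 20]]])

```text
time_s: 9.12
tool_pos: [0.5791, 0.1992, 0.1069]
eef_rot: [0.242, 0.97, 0.0, 0.0]
force: [0.2, -0.6, -2.7]
opening: 0.0444
```

Request:
arm_command(deltas=[[[0, 0, 0, 0, 0, 0.002, 20], [0, 0, 0, 0, 0, 0.002, 20], [0, 0, 0, 0, 0, 0, 20]]])

```text
time_s: 9.5
tool_pos: [0.5791, 0.1992, 0.1026]
eef_rot: [0.242, 0.97, 0.0, 0.0]
force: [-0.0, -0.4, -2.8]
opening: 0.0448
```

Request:
arm_command(deltas=[[[0, 0, 0, 0, 0, 0.0015, 20], [0, 0, 0, 0, 0, 0.0015, 20], [0, 0, 0, 0, 0, 0, 20]]])

```text
time_s: 9.88
tool_pos: [0.5792, 0.1992, 0.0994]
eef_rot: [0.242, 0.97, 0.0, 0.001]
force: [-0.4, -0.5, -2.3]
opening: 0.0443
```

Request:
arm_command(deltas=[[[0, 0, 0, 0, 0, 0.0015, 20], [0, 0, 0, 0, 0, 0.0015, 20], [0, 0, 0, 0, 0, 0, 20]]])

```text
time_s: 10.25
tool_pos: [0.5792, 0.1992, 0.0963]
eef_rot: [0.242, 0.97, 0.0, 0.001]
force: [0.4, -0.3, -2.5]
opening: 0.044
```

Request:
arm_command(deltas=[[[0, 0, 0, 0, 0, 0.0015, 20], [0, 0, 0, 0, 0, 0, 20]]])

```text
time_s: 10.5
tool_pos: [0.5792, 0.1992, 0.0946]
eef_rot: [0.242, 0.97, 0.0, 0.001]
force: [-0.6, -1.1, -2.3]
opening: 0.0447
```

Request:
arm_command(deltas=[[[0, 0, 0, 0, 0, 0.0015, 20], [0, 0, 0, 0, 0, 0, 20]]])

```text
time_s: 10.75
tool_pos: [0.5797, 0.1993, 0.0939]
eef_rot: [0.242, 0.97, 0.001, 0.001]
force: [-0.1, 0.7, -2.1]
opening: 0.0443
```

Request:
arm_command(deltas=[[[0, 0, 0, 0, 0, 0.001, 20], [0, 0, 0, 0, 0, 0, 20]]])

```text
time_s: 11.0
tool_pos: [0.5799, 0.1994, 0.0938]
eef_rot: [0.242, 0.97, 0.001, 0.001]
force: [-0.4, -0.4, -0.6]
opening: 0.0442
```

Request:
arm_command(deltas=[[[0, 0, 0, 0, 0, 0.001, 20], [0, 0, 0, 0, 0, 0, 20]]])

```text
time_s: 11.25
tool_pos: [0.5801, 0.1994, 0.0934]
eef_rot: [0.242, 0.97, 0.001, 0.001]
force: [-1.4, -0.6, 1.2]
opening: 0.0439
```

Request:
arm_command(deltas=[[[0, 0, 0, 0, 0, 0.001, 20], [0, 0, 0, 0, 0, 0, 20]]])

```text
time_s: 11.5
tool_pos: [0.5802, 0.1994, 0.0931]
eef_rot: [0.242, 0.97, 0.001, 0.001]
force: [-2.0, -0.2, 2.4]
opening: 0.044
```

Request:
arm_command(deltas=[[[0, 0, 0, 0, 0, 0.0015, 20], [0, 0, 0, 0, 0, 0.0005, 20]]])

```text
time_s: 11.75
tool_pos: [0.5803, 0.1995, 0.0922]
eef_rot: [0.242, 0.97, 0.001, 0.001]
force: [-3.7, -0.1, 4.9]
opening: 0.0442
```

Request:
arm_command(deltas=[[[0, 0, 0, 0, 0, 0.0015, 20], [0, 0, 0, 0, 0, 0.0005, 20]]])

```text
time_s: 12.0
tool_pos: [0.5803, 0.1995, 0.0919]
eef_rot: [0.242, 0.97, 0.0, 0.001]
force: [-3.9, -1.7, 5.2]
opening: 0.0444
```

```bash
python3 -c "
from h import *
s=read_state();print(s['force'],s['torque'],s['opening'])
plan([.5785,.1993,.091],62,n=3,grip=20)"
```

```text
[-3.94291499 -1.67444705  5.24068184] [-0.23647642  0.74880548 -0.06027141] 0.044393475721591975
from [0.5803 0.1995 0.0919] yaw 62.03 dist 0.0021
N 3
[ 0.0004, 0.0006, 0.0002, 0.0005, -0.0003, 0.0003, 20],
[ 0.0005, 0.0006, 0.0002, 0.0005, -0.0004, 0.0003, 20],
[ 0.0004, 0.0006, 0.0002, 0.0005, -0.0003, 0.0003, 20],
```

Request:
arm_command(deltas=[[[0, 0, 0, 0.0012, -0.0006, 0.001, 20], [0, 0, 0, 0, 0, 0.0015, 20]]])

```text
time_s: 12.25
tool_pos: [0.5804, 0.1995, 0.0918]
eef_rot: [0.242, 0.97, 0.001, 0.003]
force: [-5.9, -0.6, 9.2]
opening: 0.0442
```

Request:
arm_command(deltas=[[[0, 0, 0, 0.0005, -0.0003, 0.0015, 20], [0, 0, 0, 0, 0, 0.0015, 20]]])

```text
time_s: 12.5
tool_pos: [0.5805, 0.1995, 0.0916]
eef_rot: [0.242, 0.97, 0.001, 0.003]
force: [-5.1, -1.0, 9.5]
opening: 0.0444
```

Request:
arm_command(deltas=[[[0, 0, 0, 0.0015, -0.0008, 0.0015, 20], [0, 0, 0, 0.0015, -0.0008, 0.0015, 20]]])

```text
time_s: 12.75
tool_pos: [0.5801, 0.1995, 0.092]
eef_rot: [0.242, 0.97, 0.002, 0.007]
force: [1.0, -1.3, 6.0]
opening: 0.0445
```

```bash
python3 -c "
from h import *
s=read_state();print(s['force'],s['torque'],s['opening'])
plan([.5785,.1993,.091],62,n=1,grip=20)"
```

```text
[ 0.98171702 -1.34595072  6.01580966] [-0.27300439  0.37213134 -0.02312701] 0.04447172868128608
from [0.5801 0.1995 0.092 ] yaw 62.04 dist 0.0019
N 1
[ 0.0065, 0.0118, 0.0007, 0.0014, -0.0009, 0.001, 20],
```

Request:
arm_command(deltas=[[[0.006, 0.012, 0, 0.001, -0.0005, 0.002, 20], [0.003, 0.006, 0, 0.001, -0.0005, 0.002, 20]]])

```text
time_s: 13.0
tool_pos: [0.5803, 0.1996, 0.0916]
eef_rot: [0.241, 0.97, 0.0, -0.001]
force: [-4.2, -1.7, 8.2]
opening: 0.0442
```

```bash
python3 -c "
from h import *
s=read_state();print(s['force'],s['torque'],s['opening'])
plan([.5785,.1993,.091],62,n=1,grip=20)"
```

```text
[-4.17266796 -1.65505504  8.21384922] [-0.30558384  0.55705196 -0.00153032] 0.04421470487872341
from [0.5803 0.1996 0.0916] yaw 62.06 dist 0.002
N 1
[ 0.0002, -0.0016, 0.001, 0.0015, -0.0011, 0.0006, 20],
```

Request:
arm_command(deltas=[[[0, 0, 0, 0.001, -0.0005, 0.003, 20], [0, 0, 0.08, 0.001, -0.0005, 0.003, 20]]])

```text
time_s: 13.25
tool_pos: [0.5806, 0.2004, 0.0906]
eef_rot: [0.28, 0.96, 0.002, 0.002]
force: [-5.0, 0.6, 12.4]
opening: 0.0445
```

```bash
python3 -c "
from h import *
s=read_state();print(s['force'],s['torque'],s['opening'])
plan([.5795,.1993,.091],17,n=1,grip=20)"
```

```text
[-5.04406949  0.61718896 12.38287447] [-0.12544103  1.00379626  0.525699  ] 0.04451687098523091
from [0.5806 0.2004 0.0906] yaw 57.44 dist 0.0016
N 4
[ 0.0011, 0.0002, 0.1764, 0.0001, -0.0004, -0.0001, 20],
[ 0.0011, 0.0002, 0.1765, 0, -0.0004, -0.0001, 20],
[ 0.0011, 0.0002, 0.1765, -0, -0.0004, -0.0001, 20],
[ 0.0011, 0.0001, 0.1764, -0.0001, -0.0003, -0.0001, 20],
```

```bash
python3 -c "
from h import *
s=read_state();save('w6',capture('wrist'))
print(s['force'],s['torque'])"
```

```text
[-5.04406949  0.61718896 12.38287447] [-0.12544103  1.00379626  0.525699  ]
```

View pics/w6.png

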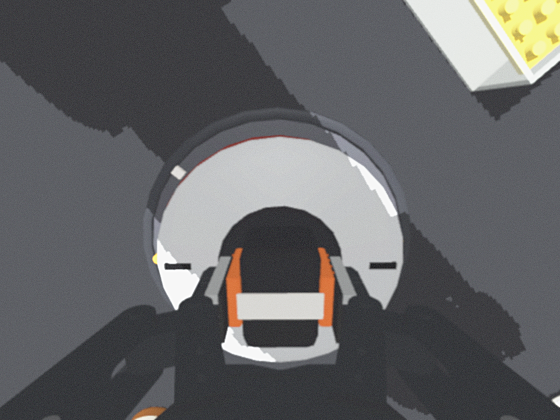

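Request:
arm_command(deltas=[[[0, 0, 0.05, 0.001, -0.0008, 0.0025, 20], [0, 0, 0.05, 0.001, -0.0008, 0.0025, 20]]])

```text
time_s: 13.55
tool_pos: [0.5807, 0.2001, 0.0907]
eef_rot: [0.329, 0.944, 0.002, 0.004]
force: [-4.0, -1.9, 11.4]
opening: 0.0441
```

```bash
python3 -c "
from h import *
s=read_state();print(s['force'],s['torque'],s['opening'])
plan([.5795,.1993,.091],17,n=1,grip=20)"
```

```text
[-3.99271962 -1.8627631  11.39144126] [-0.53888466  1.08405105  0.43668241] 0.044137612073633134
from [0.5807 0.2001 0.0907] yaw 51.56 dist 0.0014
N 4
[ 0.0021, 0.0012, 0.1508, 0.0001, -0.0003, -0.0001, 20],
[ 0.0022, 0.0013, 0.1508, 0, -0.0004, -0.0001, 20],
[ 0.0021, 0.0012, 0.1508, 0, -0.0004, -0, 20],
[ 0.0022, 0.0013, 0.1507, -0, -0.0003, -0.0001, 20],
```

Request:
arm_command(deltas=[[[0.001, 0.001, 0.09, 0.0008, -0.0007, 0.0025, 20], [0.001, 0.001, 0.09, 0.0008, -0.0008, 0.0025, 20], [0.001, 0.001, 0.09, 0.0007, -0.0008, 0.0025, 20]]])

```text
time_s: 13.92
tool_pos: [0.5805, 0.1999, 0.0907]
eef_rot: [0.455, 0.891, 0.002, 0.005]
force: [-2.8, -1.5, 11.2]
opening: 0.0447
```

```bash
python3 -c "
from h import *
s=read_state();print(s['force'],s['torque'],s['opening'])
plan([.5795,.1993,.091],17,n=1,grip=20)"
```

```text
[-2.77831787 -1.54093202 11.17466713] [-0.41802277  1.20124018  0.57472787] 0.044734983120845756
from [0.5805 0.1999 0.0907] yaw 35.92 dist 0.0012
N 2
[ 0.0048, 0.0031, 0.1651, 0, -0.0006, -0.0001, 20],
[ 0.0048, 0.0031, 0.165, -0, -0.0006, -0.0002, 20],
```

Request:
arm_command(deltas=[[[0.002, 0.001, 0.09, 0.0005, -0.0008, 0.0025, 20], [0.002, 0.001, 0.09, 0.0005, -0.0008, 0.0025, 20], [0.002, 0.001, 0.06, 0.0004, -0.0008, 0.0025, 20]]])

```text
time_s: 14.3
tool_pos: [0.5805, 0.1999, 0.0906]
eef_rot: [0.559, 0.829, 0.001, 0.005]
force: [-4.7, -1.2, 11.7]
opening: 0.0444
```

```bash
python3 -c "
from h import *
s=read_state();print(s['force'],s['torque'],s['opening'])
plan([.5795,.1993,.091],17,n=1,grip=20)"
```

```text
[-4.7256173  -1.2443571  11.71272853] [-0.1392317   1.36310296  0.52596502] 0.044409435380349055
from [0.5805 0.1999 0.0906] yaw 22.0 dist 0.0012
N 1
[ 0.0079, 0.0058, 0.0872, -0.0002, -0.0011, -0.0004, 20],
```

Request:
arm_command(deltas=[[[0.002, 0.001, 0.06, 0.0004, -0.0008, 0.0025, 20], [0.002, 0.001, 0.04, 0.0003, -0.0008, 0.0025, 20]]])

```text
time_s: 14.55
tool_pos: [0.5797, 0.2, 0.0905]
eef_rot: [0.6, 0.8, 0.0, 0.003]
force: [-8.0, -2.7, 14.2]
opening: 0.0445
```

```bash
python3 -c "
from h import *
s=read_state();print(s['force'],s['torque'],s['opening'])
plan([.5795,.1993,.091],17,n=1,grip=20)"
```

```text
[-7.99893277 -2.74762075 14.1620165 ] [-0.42957667  1.85003916  0.66396339] 0.04451348673634227
from [0.5797 0.2    0.0905] yaw 16.3 dist 0.0009
N 1
[ 0.0043, 0.0049, -0.0122, -0.0007, -0.0004, -0.0005, 20],
```

Request:
arm_command(deltas=[[[0, 0, 0.035, 0.0003, -0.0012, 0.0015, 20], [0, 0, 0.035, 0.0003, -0.0012, 0.0015, 20]]])

```text
time_s: 14.8
tool_pos: [0.5779, 0.1998, 0.0908]
eef_rot: [0.626, 0.779, 0.0, 0.004]
force: [-1.0, -1.9, 6.0]
opening: 0.0443
```

```bash
python3 -c "
from h import *
s=read_state();print(s['force'],s['torque'],s['opening']);save('w7',capture('wrist'))
plan([.5795,.1993,.091],17,n=1,grip=20)"
```

```text
[-0.99306947 -1.92285736  5.95032503] [-0.20563075  0.52214889  0.96930955] 0.04426733232064278
from [0.5779 0.1999 0.0908] yaw 12.37 dist 0.0017
N 1
[ 0.0055, 0.0064, -0.0808, -0.0009, 0.0014, -0.0002, 20],
```

View pics/w7.png

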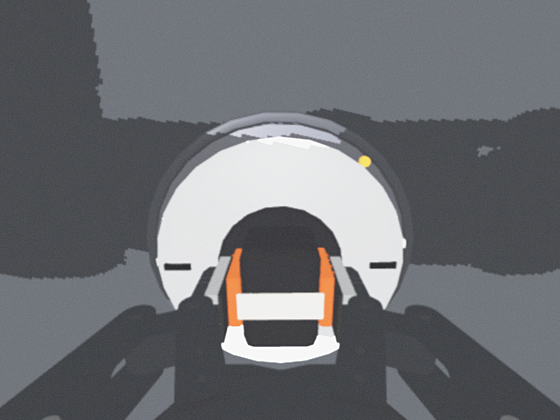

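Request:
arm_command(deltas=[[[0, 0, -0.06, 0, 0, 0.0015, 20], [0, 0, -0.02, 0, 0, 0.001, 20], [0, 0, 0, 0, 0, 0.001, 20]]])

```text
time_s: 15.22
tool_pos: [0.579, 0.2003, 0.0915]
eef_rot: [0.594, 0.804, 0.001, 0.004]
force: [-3.7, -2.0, 6.7]
opening: 0.0439
```

```bash
python3 -c "
from h import *
s=read_state();print(s['force'],s['torque'],s['opening'])
plan([.5795,.1993,.091],17,n=1,grip=20)"
```

```text
[-3.71709829 -1.95117178  6.65727178] [-0.21614916  1.13561605  0.13388676] 0.04390431457420702
from [0.579  0.2003 0.0915] yaw 17.07 dist 0.0013
N 1
[ 0.0067, 0.0059, 0.0012, -0.0012, 0.0002, 0.0005, 20],
```

Request:
arm_command(deltas=[[[0, 0, 0, 0, 0, 0.0005, 20], [0, 0, 0, 0, 0, 0, 60], [0, 0, 0, 0, 0, 0, 75], [0, 0, 0, 0, 0, 0, 100], [0, 0, 0, 0, 0, 0, 100]]])

```text
time_s: 15.85
tool_pos: [0.5795, 0.2004, 0.0904]
eef_rot: [0.594, 0.804, 0.002, 0.005]
force: [0.7, -0.7, 1.0]
opening: 0.0852
```

```bash
python3 -c "
from h import *
s=read_state();print(s['force'],s['torque'],s['opening']);save('w8',capture('wrist'))
plan([.5795,.1993,.091],17,n=1,grip=20)"
```

```text
[ 0.74020092 -0.6851439   0.96821795] [ 0.00465186 -0.0326752   0.05599754] 0.08521030040744265
from [0.5794 0.2004 0.0905] yaw 17.07 dist 0.0012
N 1
[ 0.008, 0.0058, 0.0012, -0.0011, -0.0003, -0.0005, 20],
```

View pics/w8.png

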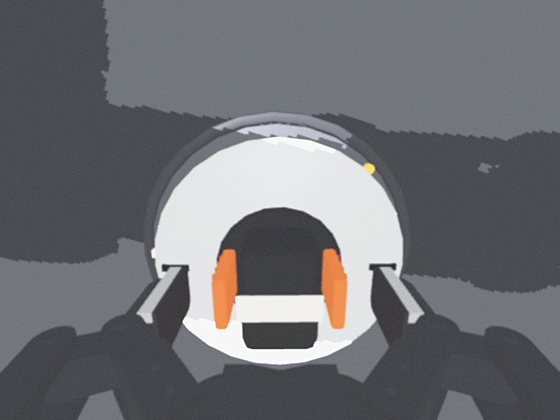

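Request:
arm_command(deltas=[[[0, 0, 0, 0, 0, -0.01, 100], [0, 0, 0, 0, 0, -0.03, 100], [0, 0, 0, 0, 0, -0.04, 100], [0, 0, 0, 0, 0, -0.03, 100], [0, 0, 0, 0, 0, 0, 100]]])

```text
time_s: 16.52
tool_pos: [0.5791, 0.201, 0.2068]
eef_rot: [0.594, 0.804, 0.003, 0.006]
force: [0.2, -0.0, 0.7]
opening: 0.0856
```

```bash
python3 - <<'E'
from h import *
import pickle
s=read_state();im=capture('wrist');save('w9',im);pickle.dump(s,open('w9.pkl','wb'));save('side9',capture('side'));save('top9',capture('top'))
print(s['tool_pos'],s['force'])
im=im.astype(int);a,b,c,d=180,110,370,290;cr=im[b:d,a:c];r,g,bl=cr[...,0],cr[...,1],cr[...,2]
T=camT('wrist',s)
o=((r>140)&(g<150)&(bl<90)).astype(np.uint8);n,l,st,ce=cv2.connectedComponentsWithStats(o)
for i in range(1,n):
    if st[i,4]>10: print('tab',ce[i]+[a,b],st[i],plane('wrist',[[a+st[i,0],ce[i][1]+b],[a+st[i,0]+st[i,2],ce[i][1]+b]],.12,T))
E
```

```text
[0.57907117 0.20102417 0.20678565] [ 0.15212397 -0.04756281  0.69466202]
tab [247.96521739 210.8057971 ] [ 62  83  12  38 345] [[0.55153067 0.1973909  0.12      ]
 [0.56035378 0.20006062 0.12      ]]
tab [308.08928571 210.41369048] [123  83  12  38 336] [[0.59638142 0.21129285 0.12      ]
 [0.60524676 0.21397542 0.12      ]]
```

View pics/w9.png

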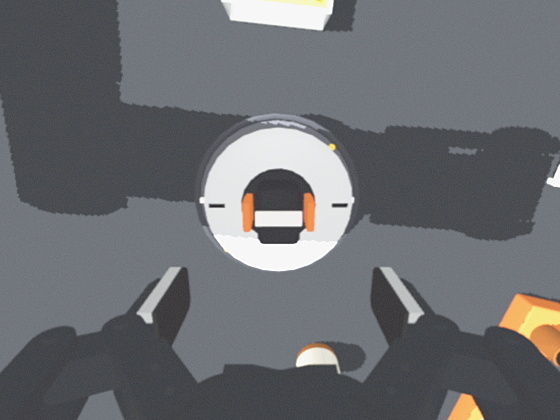

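View pics/side9.png

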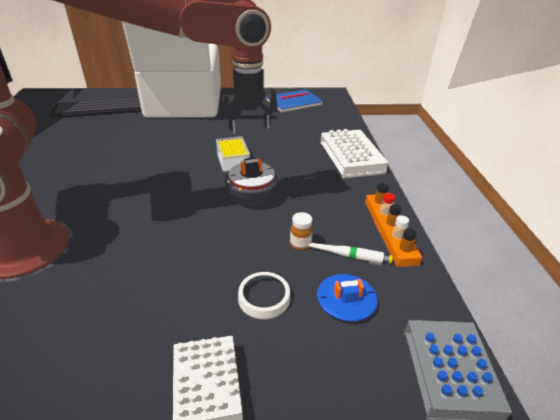

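```bash
python3 -c "
from bench import finish_job
print(finish_job())"
```

```text
the job is handed in; nothing more can be done
None
```

The lid is on the rotor and locked, both tabs are out, and I handed the job in at about 16.5 s of robot time with the gripper clear of everything.

**What I did**
- I lifted the lid off the rest ring by its pinched tabs and lowered it in at the yellow dots (62°).
- The lid touched the seal about 1 mm below nominal.
- I turned it clockwise until the torque rose from about 0.5 to 1.0 N·m at the stop. That was about 3° past the nominal stop.
- I eased it back to the locked angle (17°) and opened the gripper.

**Force on the rotor**
- It was mostly 11 to 15 N, with one end-of-call reading of about 17 N just before the stop. The 35 N limit was never approached in those readings.

**Last checks**
- **Tabs:** they measure about 56 mm apart, so both are fully out. The grip read about 44 mm while pinched, against the 46 mm expected.
- **Lid angle:** the pointers line up with the white locked bars.
- **Bystanders:** the bottle, pipette, rack, tip box and blue look-alike look unmoved in the side view. I compared them by eye, without measuring.

**Not confirmed or not ideal**
- I did not tug the lid to prove the lock. I judged it from the pictures and the torque.
- Side forces of up to 8 N and a tilt of up to about 0.8° showed while pressing and turning. I put the side force down to seal friction and arm flex, but did not confirm it.

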